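Plug the feed vessel of the homogeniser

TASK

Close the open neck of the steel feed vessel with the larger of the two tapered stoppers: lower it in with the gripper rather than dropping it, so that it sits upright and fully home with its flange on the rim, and let go. Leave the small stopper and the beaker standing where they are.

Things in the scene. Friction and masses are not known exactly. Their poses are not given: they have to be found in the camera images.
- stopper_mid (a point): Centre (half-way up) of the larger stopper: loose, 84 mm tall, about 0.25 kg, standing on its narrow end, z axis towards its knob. From below: white tapered plug 35 mm long, 36 to 48 mm diameter; steel flange 72 mm diameter, 7 mm thick; round black knob 26 mm diameter, 42 mm tall, to grip. Foot 42 mm below this point, flange underside 7 mm below, flange top level with it, knob top 42 mm above.
- vessel_mouth (a point): Centre of the feed vessel's mouth, in the rim plane, 110 mm above the work surface; z up. A squat round steel pot bolted down (116 mm diameter, foot plate 132 mm) with an open neck: straight bore 54 mm diameter, 55 mm deep, rim 84 mm outer diameter. With the larger stopper fully home its flange lies on the rim and its centre is 7 mm above this point.
- small_stopper_mid (a point): Centre (half-way up) of the smaller stopper, 68 mm tall, of the same shape and materials (plug 28 to 34 mm diameter, flange 44 mm, knob 18 mm), loose; it does not fit this vessel and must stay standing where it is.
- beaker_mid (a point): Centre (half-way up) of an empty clear beaker, 84 mm rim diameter, 110 mm tall, loose; it must stay standing where it is.
Mind the look-alikes: they are no part of the job. What is shaped like the part that bears vessel_mouth but green or orange is not meant.

How it is judged:
On the way:
1. the larger stopper's foot is lowered at least 12 mm into the neck while the gripper holds it (z of stopper_mid in the frame of vessel_mouth below 0.03 m and horizontal distance between stopper_mid and vessel_mouth below 0.015 m and contact force between the fingers and stopper above 1 N), for 0.1 s.
At the end, for the whole second after the job is handed in: The larger stopper is in the vessel's neck, its centre within 10 mm of the neck's axis and at most 13 mm above the rim plane (fully home is 7 mm), knob up within 10 degrees of vertical, and at rest (z of stopper_mid in the frame of vessel_mouth between 0 and 0.013 m and horizontal distance between stopper_mid and vessel_mouth below 0.01 m and angle between stopper_mid's own z axis and vertical below 0.175 rad and linear speed of stopper below 0.02 m/s); the robot touches nothing.
It fails at once if the small stopper is moved more than 30 mm or tipped more than 20 degrees (distance of small_stopper_mid from where it was at the start of the episode above 0.03 m or angle between small_stopper_mid's own z axis and vertical above 0.35 rad).
It fails at once if the beaker is moved more than 30 mm or tipped more than 20 degrees (distance of beaker_mid from where it was at the start of the episode above 0.03 m or angle between beaker_mid's own z axis and vertical above 0.35 rad).
It also fails if it takes over 38 s, if anything falls off the work surface, if the arm or the gripper's body presses on something with over 40 N, if the wrist force passes 120 N, or if a joint passes its speed limit or range.

ROBOT

A 6-joint arm with a two-finger parallel gripper is mounted at the origin on the work surface. World frame = base frame: x ahead of the robot, y to its left, z up, the work surface at z = 0. Lengths are in m, angles in rad, forces in N, time in s.
With the tool pointing down it reaches from about 0.3 to 0.875 m from the base axis. Payload 6.4 kg.
Tool frame: the origin (TCP) lies between the finger pads; the fingertips stand 11 mm ahead of it and the grasp point (between the pads) lies 8 mm behind it (ctrl.tcp_to_tips is the y of the fingertips in the tool frame, in m); y points along the fingers, x is the direction in which the jaws open and shut, and the axes are right-handed (so a half turn about y gives the same grasp; the last joint's range is limited). The gripper opens to 85 mm and grips with 20 to 120 N. Pads are 22 mm wide; open, the fingers measure 114 mm over their backs; the gripper's body (76 mm by 85 mm) begins 54 mm behind the grasp point. The pads swing forward as they close: fully open they stand 13 mm farther back than shut.
Start: joints at [-1.485, 0.181, 1.607, -0, 1.354, -0.206], TCP at [0.165, -0.551, 0.242] pointing down, gripper open.
Joint ranges: [-2.99, 2.99], [-0.89, 2.07], [0.3, 2.58], [-1.14, 4.28], [0, 2.63], [-3.12, 3.12]. Speed limits (rad/s): [2.57, 2.57, 3.01, 3.14, 3.14, 3.14].

INTERFACE

Orientations are given as a unit quaternion [w, x, y, z].
In Python, from bench import ctrl gives the robot as it stands.
- The arm moves only by the tool apply_moves, never from a script. Its argument "plan" is text: rows parted by semicolons, each of 7 numbers parted by spaces: the shift along the tool's x, y, z each as a share of 0.05 m, from -1 to 1, then the turn, a rotation vector about the tool's x, y, z each as a share of 0.12 rad, from -1 to 1, then the opening, from 0 (shut) to 1 (fully open). In form: dx dy dz wx wy wz claw; .... A call has exactly 5 rows; each row shifts and turns the commanded pose from where the row before left it, along the tool's axes as they then stand; what a row does not reach is not made up. A row lasts 1/10 s, in which the tool goes at most 50 mm and 8.59 degrees, less where a joint would pass 70% of its speed; a pose out of reach is approached as far as the arm can. A call with a number of a shift or a turn outside -1 to 1 is refused whole. A call with a gripper value outside its range is refused whole. The fingers move at their own pace and stop on an object; the grip force is fixed at half the most. Time passes only in rows, so rows that do not move let the fingers close, or fill a call up. It gives the time, the measured TCP pose, the force and the opening at its end, in the units of the state.
- ctrl.get_obs(): the state, without advancing time (a new reading comes with each control period).
- ctrl.camera(name): name is "scene" or "top" or "wrist"; returns the picture (480x640x3 uint8, red, green, blue); there is no depth.
- ctrl.get_calibration(name): a dict with "intrinsics" (3x3 intrinsics, pixels), "R" (3x3) and "t" (3): a world point X has camera coordinates R X + t. Camera axes: x right, y down, z forward; pixel columns grow to the right and rows downward; lengths in m; the calibration is good to about 2 mm. A picture is of the moment at which its call begins: read the wrist's pose just before it. get_calibration takes no time and is no camera call; for the wrist camera it gives the pose at the moment of the call.
- ctrl.hand_in(): hands the job in, once; it reports no verdict.
Trained networks look in the newest picture that a camera, given by its name, has taken for a name from the list of things; names that differ only in an ending like _2 or _b are one class to them, and where a whole thing is asked for, a point or a joint stands for the part that bears it (a point fixed in the world has none). Each returns a list of dicts, best first, with "score" (0 to 1); they miss things now and then, are a little off and sometimes report something else, mostly with a low value. They report only what shows in the picture. A call takes as long as a camera call. They do not tell look-alikes from the thing itself.
- ctrl.recognise(camera, target): "point" ([x, y, z] in m, in world coordinates, good to about 4 mm: the middle of the surface that is visible of it).
The state is a dict: "time_s": time; "q": joint angles; "dq": joint speeds; "joint_efforts": joint torques, N m; "eef_pos": TCP position; "eef_rot": TCP orientation; "wrist_force": force on the tool from outside, world axes, zero at the start; "torque": the same for the moment, N m; "opening": opening from 0.0 (shut) to 1.0 (fully open).
Only numpy, scipy, OpenCV 4.12 (cv2) and the standard library are available. Lean on these libraries where they do the work, as an engineer would, in place of code of your own. Each camera call takes 0.05 s, during which the arm holds its last target.

## Working session

There is one attempt and no reset: what is moved stays moved. The work goes in short steps, Python scripts to look and compute and a tool call to move; the robot and the scene stay as the last step left them, time stands still between calls to the robot, and variables do not carry over. Pictures are saved under pics/ and viewed, and the job is handed in when it is done.

Besides the shell and the picture viewer there is one more tool, called after ">>>" as name(argument=value, ...), one argument or row to a line, values as JSON. apply_moves: Moves the arm, as the interface text tells. Shift numbers are shares of 0.05 m and turn numbers shares of 0.12 rad, none past 1 either way. Its arguments: {"type":"object","properties":{"plan":{"type":"string"}},"required":["plan"]}

```bash
mkdir -p pics; ls; python3 - <<'E'
from bench import ctrl
import cv2
o=ctrl.get_obs();print(o)
for n in ("scene","top"):
    im=ctrl.camera(n);cv2.imwrite(f"pics/{n}0.png",im[:,:,::-1])
    for t in ("stopper_mid","vessel_mouth","small_stopper_mid","beaker_mid"):
        for r in ctrl.recognise(n,t): print(n,t,r)
    c=ctrl.get_calibration(n);print(c)
print(ctrl.get_obs()["time_s"])
E
```

```text
pics
{'time_s': 0.0, 'q': array([-1.48527463e+00,  1.81555274e-01,  1.60800261e+00,  1.73182445e-06,
        1.35380560e+00, -2.06294742e-01]), 'dq': array([-2.98907111e-04,  1.38514257e-03,  8.91651449e-04, -7.85579612e-04,
       -2.42593410e-06,  8.75288312e-04]), 'joint_efforts': array([-7.06008905e-04, -4.44863605e+01, -3.51342773e+01, -2.95947866e-04,
        8.90868221e-03, -1.07298303e-05]), 'eef_pos': array([ 0.1653967 , -0.55014142,  0.24137874]), 'eef_rot': array([ 0.56785138, -0.56691335,  0.42240628, -0.42157681]), 'wrist_force': array([-0.73292738, -0.14591583,  0.13963693]), 'torque': array([-0.0024492 , -0.02713615, -0.01638028]), 'opening': 0.998657080763384}
scene stopper_mid {'point': [0.5136, -0.0349, 0.04], 'score': 0.75}
scene stopper_mid {'point': [0.5458, 0.206, 0.0558], 'score': 0.17}
scene vessel_mouth {'point': [0.3678, 0.1735, 0.0537], 'score': 0.9}
scene vessel_mouth {'point': [0.543, 0.3786, 0.0509], 'score': 0.89}
scene vessel_mouth {'point': [0.5459, 0.2036, 0.0516], 'score': 0.76}
scene vessel_mouth {'point': [0.7231, 0.189, 0.0544], 'score': 0.56}
sc
[... 738 characters left out ...]
h {'point': [0.5076, 0.367, 0.0551], 'score': 0.74}
top vessel_mouth {'point': [0.5094, 0.195, 0.0568], 'score': 0.72}
top vessel_mouth {'point': [0.6812, 0.1892, 0.0482], 'score': 0.66}
top small_stopper_mid {'point': [0.6565, -0.0411, 0.0378], 'score': 0.8}
top beaker_mid {'point': [0.481, -0.2782, 0.0635], 'score': 0.58}
{'intrinsics': array([[500.70944093,   0.        , 327.46469175],
       [  0.        , 500.70944093, 244.3330058 ],
       [  0.        ,   0.        ,   1.        ]]), 'R': array([[-0.02741868, -0.99907766,  0.03304607],
       [-0.98925533,  0.02237033, -0.14447653],
       [ 0.14360402, -0.03665236, -0.98895626]]), 't': array([0.04403736, 0.53685116, 0.96112826])}
0.5
```

View pics/scene0.png

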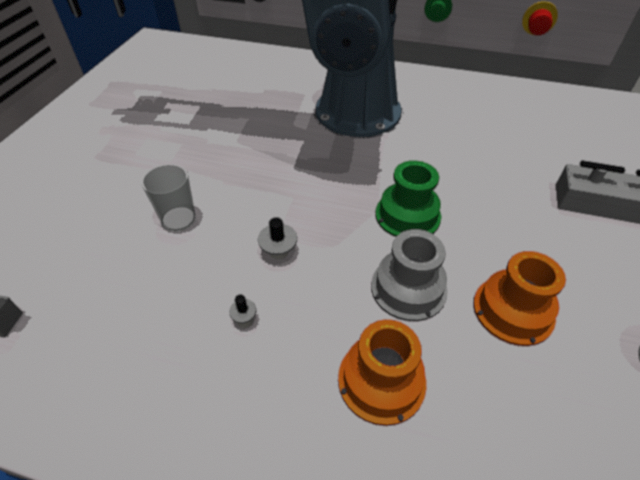

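View pics/top0.png

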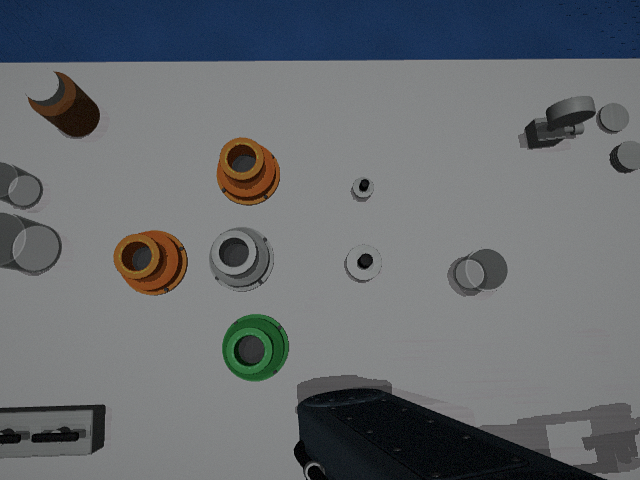

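The scene picture shows the steel vessel with its rim at about (418,250), the large stopper's knob at (277,230) and the small stopper at (241,305). The top picture has the steel rim at (237,255), the large stopper's flange at (363,263), the small stopper at (363,188) and the beaker at (470,275). Next I'll take finer pixel measurements.

```bash
cat > h.py <<'E'
import numpy as np
def ray(c,u,v,z):
    K,R,t=c["intrinsics"],np.array(c["R"]),np.array(c["t"])
    d=R.T@np.linalg.solve(K,[u,v,1]);o=-R.T@t
    return o+d*(z-o[2])/d[2]
def proj(c,X):
    p=c["intrinsics"]@(np.array(c["R"])@np.array(X)+c["t"]);return p[:2]/p[2]
def circ(c,x,y,z,r,n=60):
    return np.array([proj(c,[x+r*np.cos(a),y+r*np.sin(a),z]) for a in np.linspace(0,2*np.pi,n)])
E
python3 - <<'E'
from bench import ctrl
import cv2,numpy as np
from h import *
ct=ctrl.get_calibration("top");cs=ctrl.get_calibration("scene")
print("vessel top",ray(ct,237,255,.11),"scene",ray(cs,418,250,.11))
print("stop flange top",ray(ct,363,263,.042),"knob top",ray(ct,365,260,.084))
print("scene flange",ray(cs,277.5,239,.042),"knob",ray(cs,277,222,.084))
V=ray(ct,237,255,.11);S=ray(ct,363,263,.042)
for n,c,boxes in (("top",ct,[(197,215,80),(323,223,80)]),("scene",cs,[(370,220,80),(237,200,80)])):
    im=cv2.imread(f"pics/{n}0.png");k=5
    big=cv2.resize(im,None,fx=k,fy=k,interpolation=cv2.INTER_CUBIC)
    for P,z,r in ((V,.11,.042),(V,.11,.027),(S,.042,.036),(S,.084,.013)):
        q=((circ(c,P[0],P[1],z,r)+.5)*k).astype(int)
        cv2.polylines(big,[q],True,(0,0,255),1)
    out=np.hstack([big[y*k:(y+s)*k,x*k:(x+s)*k] for x,y,s in boxes])
    cv2.imwrite(f"pics/z_{n}.png",out)
E
```

```text
vessel top [0.51135563 0.19977577 0.11      ] scene [0.52542418 0.20582011 0.11      ]
stop flange top [ 0.49826693 -0.03871444  0.042     ] knob top [ 0.4994646  -0.03822133  0.084     ]
scene flange [ 0.5091155  -0.03779377  0.042     ] knob [ 0.50607795 -0.03655833  0.084     ]
```

View pics/z_top.png

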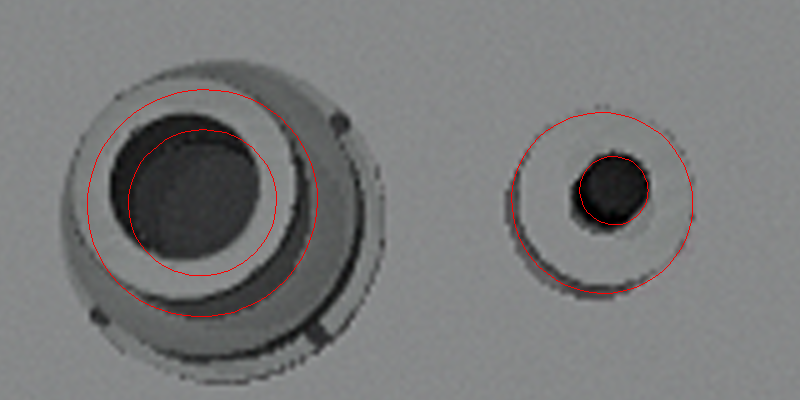

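View pics/z_scene.png

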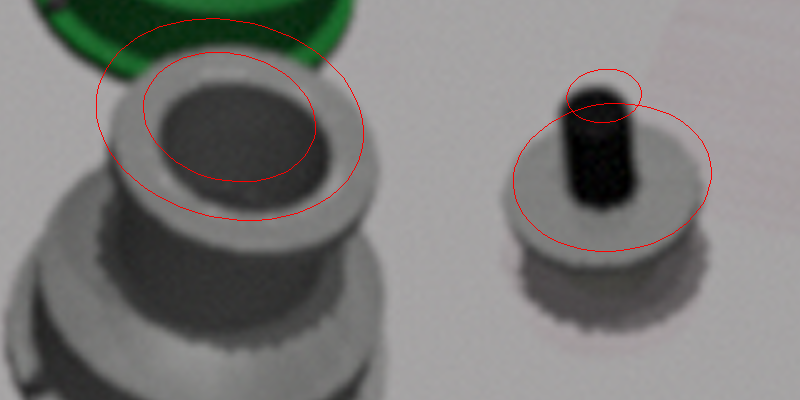

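```bash
cat >> h.py <<'E'
from scipy.spatial.transform import Rotation as Ro
def Rt(o):
    q=o["eef_rot"];return Ro.from_quat([q[1],q[2],q[3],q[0]]).as_matrix()
def shares(o,target):
    return Rt(o).T@(np.array(target)-o["eef_pos"])/.05
E
python3 - <<'E'
from bench import ctrl
from h import *
o=ctrl.get_obs();print(Rt(o).round(4),ctrl.tcp_to_tips)
print(shares(o,[.45,-.04,.25]))
c=ctrl.get_calibration("wrist");print(c, "cam pos",-np.array(c["R"]).T@c["t"])
ct=ctrl.get_calibration("top");cs=ctrl.get_calibration("scene")
print(ray(ct,233.8,252.6,.11),ray(cs,418.5,249.5,.11))
E
```

```text
[[ 2.877e-01  0.000e+00  9.577e-01]
 [-9.577e-01  1.000e-04  2.877e-01]
 [-1.000e-04 -1.000e+00  0.000e+00]] 0.011
[-8.1447109  -0.15429979  8.38882538]
{'intrinsics': array([[393.8500785 ,   0.        , 317.94882014],
       [  0.        , 393.8500785 , 239.94210394],
       [  0.        ,   0.        ,   1.        ]]), 'R': array([[ 2.86964672e-01, -9.57940873e-01,  7.48920636e-04],
       [-9.19331128e-01, -2.75178690e-01,  2.81259606e-01],
       [-2.69223986e-01, -8.14000766e-02, -9.59631426e-01]]), 't': array([-0.57606433, -0.03519667,  0.37909793])} cam pos [ 0.23501497 -0.53066234  0.37412511]
[0.51593028 0.2056084  0.11      ] [0.524194   0.20643799 0.11      ]
```

>>> apply_moves(
  plan="-0.68 0 0.7 0 0 0 1; -0.68 0 0.7 0 0 0 1; -0.68 0 0.7 0 0 0 1; -0.68 0 0.7 0 0 0 1; -0.68 0 0.7 0 0 0 1",
)

```text
time_s: 1.0
eef_pos: [0.2847, -0.3359, 0.2424]
eef_rot: [-0.567, 0.567, -0.422, 0.422]
wrist_force: [0.6, -0.3, 0.4]
opening: 0.999
```

>>> apply_moves(
  plan="-0.68 0 0.7 0 0 0 1; -0.68 0 0.7 0 0 0 1; -0.68 0 0.7 0 0 0 1; -0.68 0 0.7 0 0 0 1; -0.68 0 0.7 0 0 0 1",
)

```text
time_s: 1.5
eef_pos: [0.4035, -0.1226, 0.2428]
eef_rot: [0.567, -0.567, 0.422, -0.423]
wrist_force: [0.8, 0.2, -0.1]
opening: 1.001
```

>>> apply_moves(
  plan="-0.68 0 0.7 0 0 0 1; -0.66 0 0.68 0 0 0 1; 0 0 0 0 0 0 1; 0 0 0 0 0 0 1; 0 0 0 0 0 0 1",
)

```text
time_s: 2.0
eef_pos: [0.4493, -0.041, 0.2422]
eef_rot: [-0.567, 0.567, -0.422, 0.422]
wrist_force: [0.6, -1.0, 0.2]
opening: 1.004
```

```bash
python3 - <<'E'
from bench import ctrl
from h import *
import cv2
o=ctrl.get_obs();print(o["time_s"],o["eef_pos"],o["q"],abs(o["dq"]).max());c=ctrl.get_calibration("wrist")
im=ctrl.camera("wrist")
for t in ("stopper_mid","vessel_mouth","small_stopper_mid"):
    print(t,ctrl.recognise("wrist",t))
big=im[:,:,::-1].copy()
for P in ((.4985,-.0385),(.507,-.0375)):
  for z,r in ((.042,.036),(.084,.013)):
    cv2.polylines(big,[circ(c,*P,z,r).astype(int)],True,(0,0,255),1)
cv2.imwrite("pics/w1.png",big)
E
```

```text
2.0 [ 0.44930197 -0.04101792  0.24219968] [-3.54875576e-01 -1.06214973e-01  1.90387283e+00 -4.71522351e-04
  1.34416826e+00  9.24769580e-01] 0.026656822536525807
stopper_mid [{'point': [0.5014, -0.0367, 0.0421], 'score': 0.71}]
vessel_mouth [{'point': [0.3666, 0.1551, 0.0508], 'score': 0.68}, {'point': [0.5117, 0.1694, 0.0446], 'score': 0.59}]
small_stopper_mid []
```

View pics/w1.png

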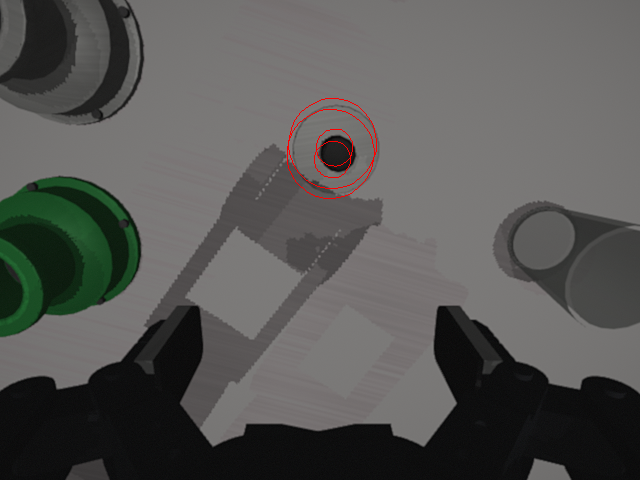

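The wrist picture shows the large stopper's flange at about (336,148) with the knob at (337,152). The vessel is at the upper left, partly cut off. The rings from the top camera fit better than those from the scene camera.

```bash
python3 - <<'E'
from bench import ctrl
from h import *
import cv2
o=ctrl.get_obs();c=ctrl.get_calibration("wrist")
im=ctrl.camera("wrist")[:,:,::-1]
F=ray(c,336,147.5,.042);print(F,ray(c,337,150,.084))
k=6;x0,y0=270,85
b=cv2.resize(im[y0:y0+100,x0:x0+130],None,fx=k,fy=k,interpolation=cv2.INTER_CUBIC)
b=cv2.convertScaleAbs(b,alpha=1.8)
for z,r in ((.042,.036),(.084,.013)):
    q=circ(c,F[0],F[1],z,r)+.5-[x0,y0]
    cv2.polylines(b,[(q*k).astype(int)],True,(0,0,255),1)
cv2.imwrite("pics/w2.png",b)
E
```

```text
[ 0.5059     -0.04145981  0.042     ] [ 0.50608181 -0.04017911  0.084     ]
```

View pics/w2.png

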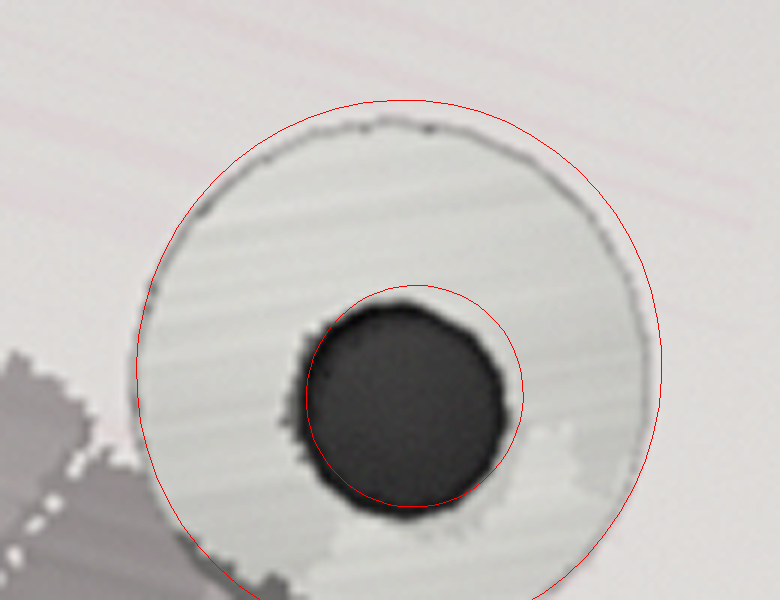

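>>> apply_moves(
  plan="0.1 0.6 0.35 0 0 0 1; 0.1 0.6 0.35 0 0 0 1; 0.1 0.6 0.35 0 0 0 1; 0 0 0 0 0 0 1; 0 0 0 0 0 0 1",
)

```text
time_s: 2.75
eef_pos: [0.5035, -0.04, 0.1519]
eef_rot: [-0.567, 0.568, -0.423, 0.421]
wrist_force: [-0.0, -0.0, 0.9]
opening: 1.003
```

```bash
python3 - <<'E'
from bench import ctrl
from h import *
import cv2
o=ctrl.get_obs();c=ctrl.get_calibration("wrist");print(o["eef_pos"])
im=ctrl.camera("wrist")[:,:,::-1]
k=1.25
b=cv2.resize(im,None,fx=k,fy=k);b=cv2.convertScaleAbs(b,alpha=1.6)
F=(.504,-.041)
for z,r in ((.042,.036),(.084,.013)):
    cv2.polylines(b,[(circ(c,*F,z,r)*k).astype(int)],True,(0,0,255),1)
# TCP axis line down
p=[tuple((proj(c,[o["eef_pos"][0],o["eef_pos"][1],z])*k).astype(int)) for z in (.15,.084,.042)]
for q in p: cv2.circle(b,[int(v) for v in q],3,(0,255,0),-1)
cv2.imwrite("pics/w3.png",b)
E
```

```text
[ 0.50351677 -0.0400151   0.15191545]
```

View pics/w3.png

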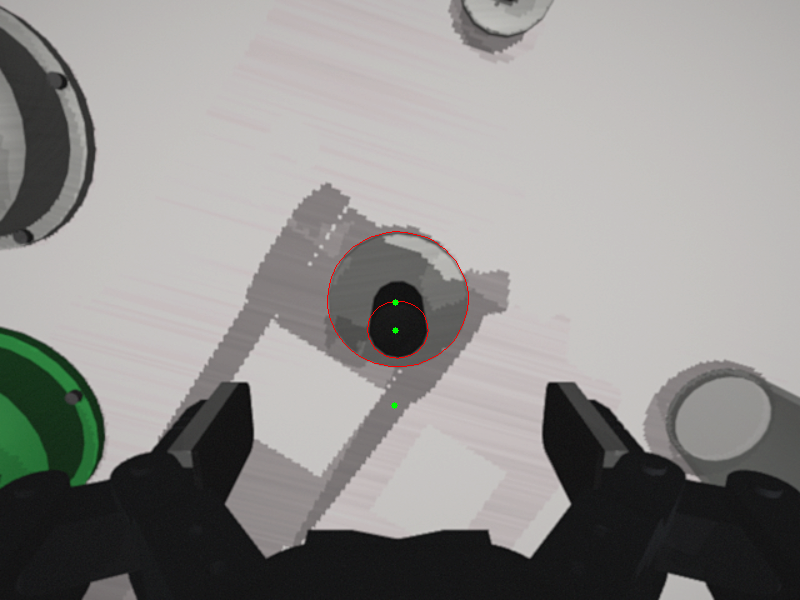

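The rings at (0.504, -0.041) match the flange and knob closely, and the TCP is within 1 mm of that. Descending to TCP z ≈ 0.060 and gripping.

>>> apply_moves(
  plan="0.02 0.5 0 0 0 0 1; 0 0.5 0 0 0 0 1; 0 0.5 0 0 0 0 1; 0 0.34 0 0 0 0 1; 0 0 0 0 0 0 1",
)

```text
time_s: 3.3
eef_pos: [0.5035, -0.0406, 0.0602]
eef_rot: [-0.567, 0.567, -0.423, 0.422]
wrist_force: [-0.8, -0.6, -0.5]
opening: 1.0
```

>>> apply_moves(
  plan="0 0 0 0 0 0 0; 0 0 0 0 0 0 0; 0 0 0 0 0 0 0; 0 0 0 0 0 0 0; 0 0 0 0 0 0 0",
)

```text
time_s: 3.8
eef_pos: [0.5052, -0.0407, 0.0613]
eef_rot: [0.568, -0.567, 0.421, -0.423]
wrist_force: [-1.4, 1.0, 6.4]
opening: 0.289
```

>>> apply_moves(
  plan="0 0 0 0 0 0 0; 0 0 0 0 0 0 0; 0 0 0 0 0 0 0; 0 0 0 0 0 0 0; 0 0 0 0 0 0 0",
)

```text
time_s: 4.3
eef_pos: [0.5053, -0.0407, 0.0613]
eef_rot: [0.568, -0.567, 0.421, -0.422]
wrist_force: [-2.1, 0.2, 7.3]
opening: 0.286
```

>>> apply_moves(
  plan="0 -0.2 0 0 0 0 0; 0 -0.6 0 0 0 0 0; 0 -0.8 0 0 0 0 0; 0 -0.8 0 0 0 0 0; 0 -0.8 0 0 0 0 0",
)

```text
time_s: 4.8
eef_pos: [0.5039, -0.0404, 0.2219]
eef_rot: [-0.567, 0.567, -0.422, 0.422]
wrist_force: [1.3, -0.9, -2.2]
opening: 0.288
```

>>> apply_moves(
  plan="-0.4 0 -0.04 0 0 0 0; -0.6 0 -0.06 0 0 0 0; -0.7 0 -0.07 0 0 0 0; -0.7 0 -0.07 0 0 0 0; -0.7 0 -0.07 0 0 0 0",
)

```text
time_s: 5.3
eef_pos: [0.444, 0.1045, 0.2205]
eef_rot: [-0.567, 0.567, -0.422, 0.422]
wrist_force: [-0.3, 1.3, -2.2]
opening: 0.292
```

>>> apply_moves(
  plan="-0.6 0 -0.06 0 0 0 0; -0.5 0 -0.05 0 0 0 0; -0.24 0 -0.02 0 0 0 0; 0 0 0 0 0 0 0; 0 0 0 0 0 0 0",
)

```text
time_s: 5.8
eef_pos: [0.4198, 0.1652, 0.2204]
eef_rot: [-0.567, 0.568, -0.422, 0.422]
wrist_force: [0.5, -0.4, -1.7]
opening: 0.285
```

```bash
python3 - <<'E'
from bench import ctrl
from h import *
import cv2
o=ctrl.get_obs();c=ctrl.get_calibration("wrist");print(o["time_s"],o["eef_pos"],o["opening"],o["q"],Rt(o))
im=ctrl.camera("wrist")[:,:,::-1];cv2.imwrite("pics/w4raw.png",im)
k=1.25
b=cv2.resize(im,None,fx=k,fy=k);b=cv2.convertScaleAbs(b,alpha=1.6)
F=(.521,.203)
for z,r in ((.11,.042),(.11,.027)):
    cv2.polylines(b,[(circ(c,*F,z,r)*k).astype(int)],True,(0,0,255),1)
cv2.imwrite("pics/w4.png",b)
E
```

```text
5.8 [0.41984013 0.16521933 0.22040997] 0.28465550696822706 [ 1.11174118e-01 -8.35187554e-02  1.92881599e+00 -6.07085818e-04
  1.29605935e+00  1.38992577e+00] [[ 2.88068487e-01  2.99490931e-04  9.57609763e-01]
 [-9.57609610e-01 -5.54514179e-04  2.88068614e-01]
 [ 6.17282129e-04 -9.99999801e-01  1.27057333e-04]]
```

View pics/w4.png

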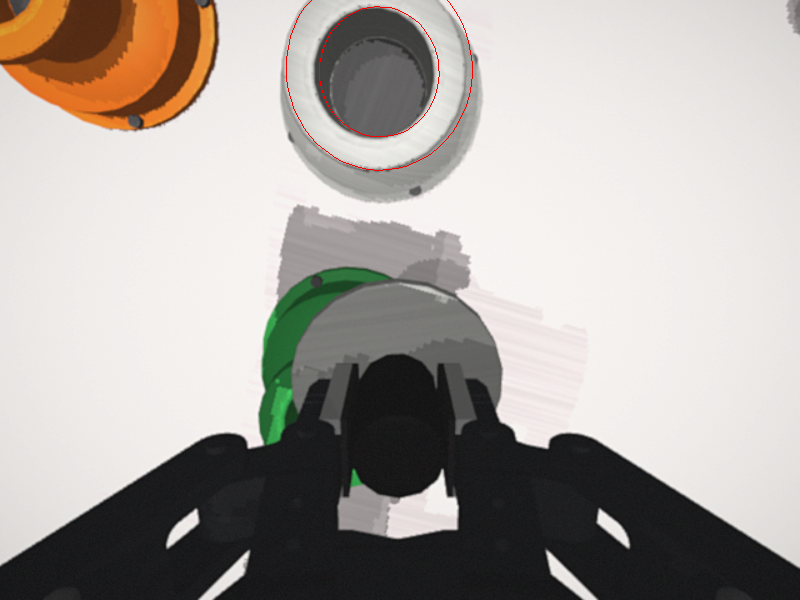

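The predicted vessel rings at (0.521, 0.203) lie on the rim and bore, with the bore centre at about (378,72) in this view. Next I'll check where the stopper sits in the hand.

```bash
python3 - <<'E'
from bench import ctrl
from h import *
import cv2
o=ctrl.get_obs();c=ctrl.get_calibration("wrist");R=Rt(o)
im=cv2.imread("pics/w4raw.png")
k=2;x0,y0=200,200
b=cv2.convertScaleAbs(cv2.resize(im[y0:y0+220,x0:x0+240],None,fx=k,fy=k),alpha=2)
for col,off in (((0,0,255),0),((0,200,0),.003),((255,0,0),-.003)):
  P=o["eef_pos"]+R@[0,.0193,off]
  for z,r in ((P[2],.036),(P[2]+.042,.013)):
    cv2.polylines(b,[((circ(c,P[0],P[1],z,r)-[x0,y0])*k).astype(int)],True,col,1)
cv2.imwrite("pics/w5.png",b)
print("to mouth from TCP", R.T@(np.array([.521,.203,.13])-o["eef_pos"])/.05)
E
```

```text
to mouth from TCP [-0.15054574  1.80758829  2.1534249 ]
```

View pics/w5.png

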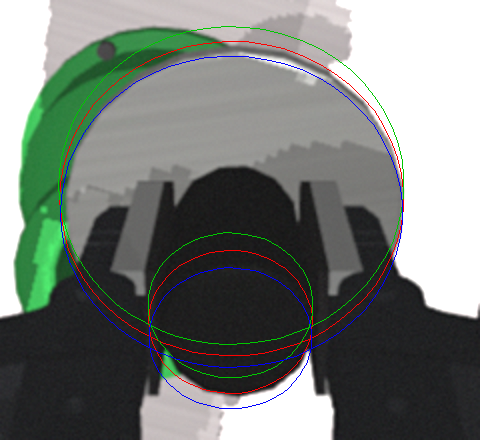

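The stopper is upright in the hand and centred on the TCP to about 1 mm. Moving over the neck.

>>> apply_moves(
  plan="-0.03 0 0.4 0 0 0 0; -0.04 0 0.65 0 0 0 0; -0.04 0 0.65 0 0 0 0; -0.04 0 0.45 0 0 0 0; 0 0 0 0 0 0 0",
)

```text
time_s: 6.35
eef_pos: [0.5232, 0.2029, 0.22]
eef_rot: [0.567, -0.567, 0.422, -0.423]
wrist_force: [-0.4, -0.7, -2.0]
opening: 0.287
```

```bash
python3 - <<'E'
from bench import ctrl
from h import *
import cv2
o=ctrl.get_obs();c=ctrl.get_calibration("wrist");R=Rt(o)
print(o["eef_pos"],R.T@(np.array([.521,.203,.136])-o["eef_pos"])/.05)
b=[]
for n,(x0,y0) in (("wrist",(0,0)),("scene",(340,160))):
  c=ctrl.get_calibration(n)
  im=ctrl.camera(n)[:,:,::-1].copy()
  if n=="wrist":
    cv2.polylines(im,[circ(c,.521,.203,.11,.042).astype(int)],True,(0,0,255),1)
    im=cv2.convertScaleAbs(cv2.resize(im,(400,300)),alpha=1.8)
  else: im=cv2.resize(im[150:300,320:520],(400,300))
  b.append(im)
cv2.imwrite("pics/a6.png",np.hstack(b))
E
```

```text
[0.52320808 0.20289298 0.21997154] [-0.01520249  1.67938998 -0.04313973]
```

View pics/a6.png

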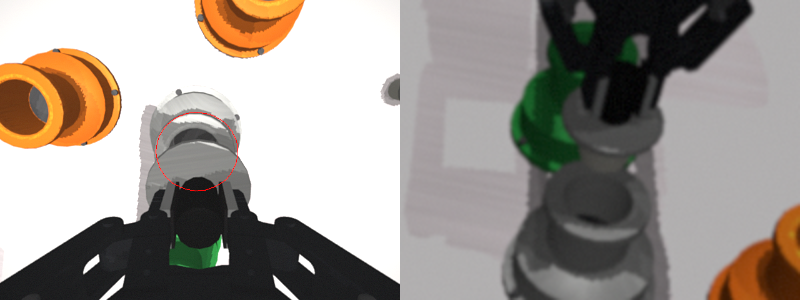

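The wrist view shows the neck right under the flange, and the scene view shows the plug hanging above the mouth. Lowering part way, with a force check.

>>> apply_moves(
  plan="-0.02 0.35 -0.04 0 0 0 0; 0 0.35 0 0 0 0 0; 0 0.35 0 0 0 0 0; 0 0.25 0 0 0 0 0; 0 0.1 0 0 0 0 0",
)

```text
time_s: 6.95
eef_pos: [0.5173, 0.2036, 0.1492]
eef_rot: [-0.567, 0.568, -0.423, 0.422]
wrist_force: [1.1, -0.0, -1.2]
opening: 0.283
```

```bash
python3 - <<'E'
from bench import ctrl
from h import *
import cv2
c=ctrl.get_calibration("wrist")
im=ctrl.camera("wrist")[:,:,::-1].copy();o=ctrl.get_obs()
print(o["eef_pos"],o["wrist_force"],o["torque"],Rt(o).T@(np.array([.521,.203,.136])-o["eef_pos"])/.05)
P=o["eef_pos"]
im=cv2.resize(im,(800,600));im=cv2.convertScaleAbs(im,alpha=1.8)
cv2.polylines(im,[(circ(c,.521,.203,.11,.042)*1.25).astype(int)],True,(0,0,255),1)
cv2.polylines(im,[(circ(c,P[0],P[1],P[2]-.0193,.036)*1.25).astype(int)],True,(0,200,0),1)
cv2.imwrite("pics/a7.png",im)
E
```

```text
[0.51726137 0.20363803 0.14903179] [-0.24377828  0.04700523 -3.44254231] [ 0.01977203  0.00276421 -0.0064394 ] [0.03375054 0.2604968  0.06846279]
```

View pics/a7.png

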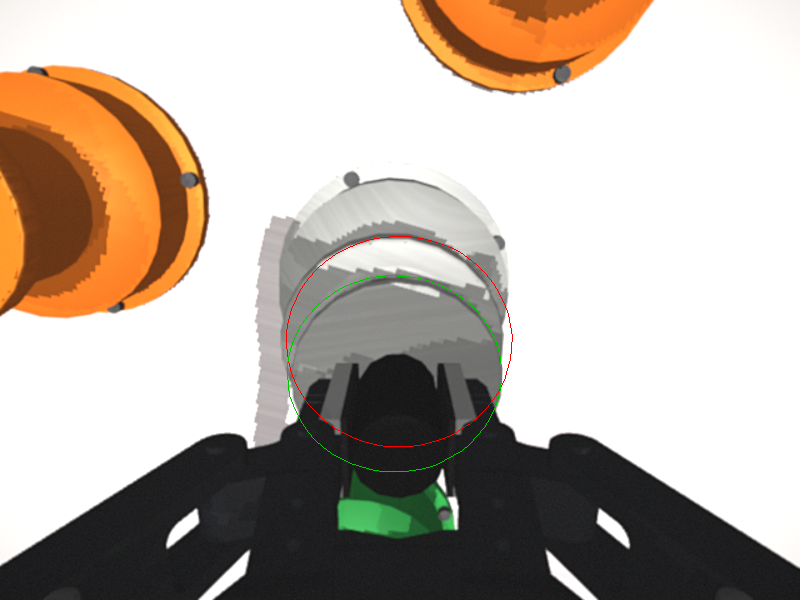

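The stopper is in the neck with no contact force, about 3.5 mm short along tool z. I'll correct that and lower slowly.

>>> apply_moves(
  plan="0.01 0 0.07 0 0 0 0; 0 0.07 0 0 0 0 0; 0 0.07 0 0 0 0 0; 0 0.06 0 0 0 0 0; 0 0 0 0 0 0 0",
)

```text
time_s: 7.5
eef_pos: [0.5213, 0.2047, 0.1398]
eef_rot: [-0.567, 0.568, -0.422, 0.422]
wrist_force: [-0.8, -0.2, -1.5]
opening: 0.288
```

>>> apply_moves(
  plan="0 0.03 0 0 0 0 0; 0 0.03 0 0 0 0 0; 0 0.02 0 0 0 0 0; 0 0 0 0 0 0 0; 0 0 0 0 0 0 0",
)

```text
time_s: 8.0
eef_pos: [0.5217, 0.2048, 0.1366]
eef_rot: [0.567, -0.567, 0.422, -0.422]
wrist_force: [0.2, 0.8, 1.4]
opening: 0.29
```

>>> apply_moves(
  plan="0 0.02 0 0 0 0 0; 0 0.02 0 0 0 0 0; 0 0 0 0 0 0 0; 0 0 0 0 0 0 0; 0 0 0 0 0 0 0",
)

```text
time_s: 8.5
eef_pos: [0.522, 0.205, 0.1364]
eef_rot: [0.568, -0.567, 0.422, -0.422]
wrist_force: [-6.6, 0.3, 14.6]
opening: 0.286
```

The height is the expected 0.136 m and there is firm contact at 15 N, so it is seated. I'll check with a picture before releasing.

```bash
python3 - <<'E'
from bench import ctrl
from h import *
import cv2
a=cv2.resize(ctrl.camera("scene")[130:310,320:520,::-1],(400,360))
b=cv2.resize(ctrl.camera("wrist")[:,:,::-1],(400,360))
cv2.imwrite("pics/a8.png",cv2.convertScaleAbs(np.hstack([a,b]),alpha=1.5))
E
```

```text
(no output)
```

View pics/a8.png

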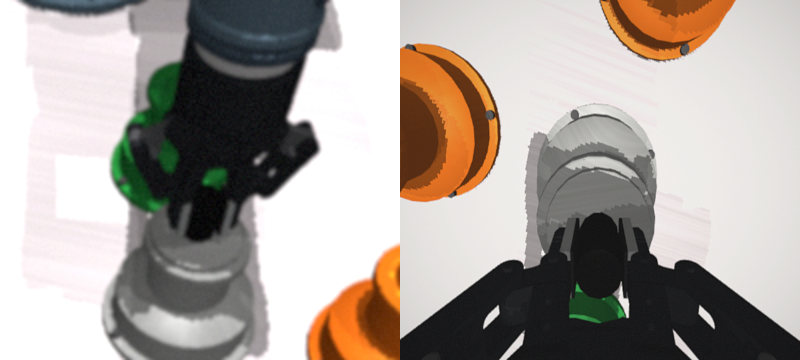

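The scene view shows the flange flat on the rim, and the wrist view shows an even ring of rim around it. Releasing and rising.

>>> apply_moves(
  plan="0 0 0 0 0 0 0.5; 0 0 0 0 0 0 0.7; 0 0 0 0 0 0 1; 0 0 0 0 0 0 1; 0 0 0 0 0 0 1",
)

```text
time_s: 9.1
eef_pos: [0.5216, 0.2047, 0.1341]
eef_rot: [-0.567, 0.567, -0.422, 0.422]
wrist_force: [-0.5, -0.0, 0.2]
opening: 0.999
```

>>> apply_moves(
  plan="0 -0.2 0 0 0 0 1; 0 -0.4 0 0 0 0 1; 0 -0.7 0 0 0 0 1; 0 -0.7 0 0 0 0 1; 0 -0.4 0 0 0 0 1",
)

```text
time_s: 9.6
eef_pos: [0.5229, 0.2049, 0.2584]
eef_rot: [0.569, -0.566, 0.421, -0.423]
wrist_force: [0.6, 0.6, 0.5]
opening: 1.001
```

>>> apply_moves(
  plan="0 0 -0.5 0 0 0 1; 0 0 -0.6 0 0 0 1; 0 0 -0.3 0 0 0 1; 0 0 0 0 0 0 1; 0 0 0 0 0 0 1",
)

```text
time_s: 10.1
eef_pos: [0.4553, 0.1847, 0.2552]
eef_rot: [0.568, -0.567, 0.422, -0.423]
wrist_force: [0.1, 0.1, 0.6]
opening: 1.0
```

```bash
python3 - <<'E'
from bench import ctrl
from h import *
import cv2
o=ctrl.get_obs();print(o["time_s"],o["eef_pos"],o["wrist_force"],o["opening"])
c=ctrl.get_calibration("wrist");w=ctrl.camera("wrist")[:,:,::-1].copy()
for z,r,col in ((.11,.042,(0,0,255)),(.117,.036,(0,200,0)),(.159,.013,(255,0,0))):
    cv2.polylines(w,[circ(c,.5215,.204,z,r).astype(int)],True,col,1)
w=cv2.resize(w,(400,300))
s=cv2.resize(ctrl.camera("scene")[170:320,330:530,::-1],(400,300))
s2=cv2.resize(ctrl.camera("scene")[:,:,::-1],(400,300));t=cv2.resize(ctrl.camera("top")[:,:,::-1],(400,300))
cv2.imwrite("pics/a9.png",np.vstack([np.hstack([w,s]),np.hstack([s2,t])]))
for n in ("wrist","top"): print(n,ctrl.recognise(n,"stopper_mid"))
E
```

```text
10.1 [0.45527894 0.18468343 0.25523431] [0.1159983  0.07148645 0.64355458] 0.9995629353100229
wrist [{'point': [0.5205, 0.2043, 0.1202], 'score': 0.59}]
top []
```

View pics/a9.png

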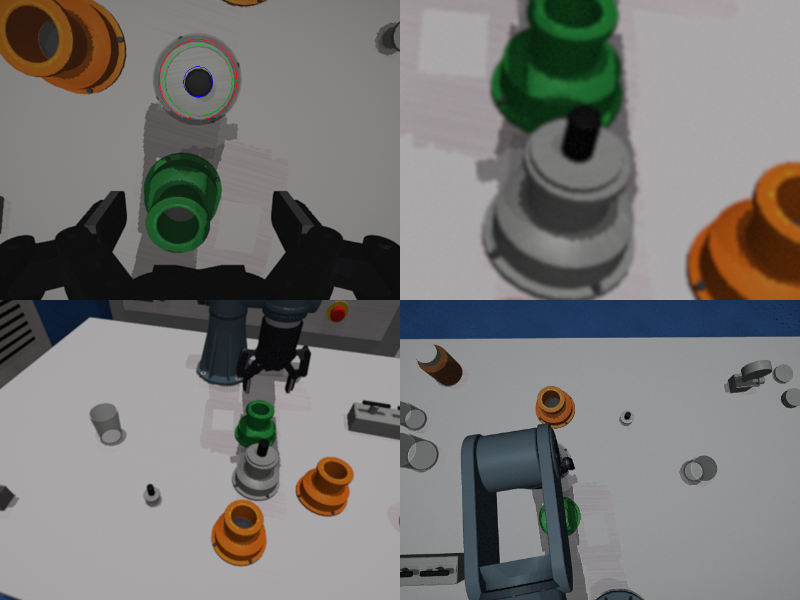

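The stopper is upright with its flange on the rim. The overlay rings for fully home match, the gripper is clear, and the small stopper and beaker have not moved. Handing in.

```bash
python3 -c "
from bench import ctrl
print(ctrl.hand_in())"
```

```text
the job is handed in; nothing more can be done
None
```

The larger stopper is in the neck of the steel vessel, upright with its flange on the rim, and I handed the job in at about 10.4 s of the 38 s allowed. I gripped it by the knob, lowered it in with the gripper until contact (about 15 N at the expected height), let go, and backed the gripper clear.

**Last checks:**
- **Position:** The wrist picture matched the rings drawn for "fully home". The network put the stopper at (0.5205, 0.2043, 0.120), about 1 mm from the neck axis I measured, at (0.5215, 0.204).
- **Clearance:** The wrist force was about 0 N after release.
- **Other things:** By eye in the last pictures, the small stopper and the beaker are standing where they were.

**What disagreed:**
- **Camera calibration:** The top and scene cameras differed by about 8–10 mm in x. I used the wrist camera instead, and its overlays matched the picture.
- **Lowering:** The arm drifted about 4 mm off the axis part way down. I corrected this before seating the stopper.
- **Top camera:** It did not find the stopper at the end, because the arm hid most of the vessel from it.

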